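# Balance-check a drilled plate and present it to the inspection camera

### The job

Check the smallest, thickest of the three drilled plywood plates: lay it flat on the domed balance rest and let go, so that it stays balanced there by itself for about two seconds. Then pick it up again and finish holding it still in the gripper in front of the upward-looking inspection camera: its underside centred on the lens and about 10 cm from it along the lens axis, square to the camera's line of sight, long side parallel to the long side of the camera head. Do not touch the camera, and leave the other things where they are.

Things in the scene. Friction and masses are not known exactly. Their poses are not given: they have to be found in the camera images.
- small_plate: the plate to check: plywood with four small dark holes, 50 x 70 x 12 mm (x, y, z), smallest and thickest of the three plates; lies flat on the bench, clear on its sides. Origin at the centre of its underside, z up through the thickness, y along the 70 mm side; about 50 g, centre of mass at its middle; not delicate
- medium_plate: bystander: drilled plywood plate 55 x 88 x 9 mm lying flat, origin at the centre of its underside, y along the 88 mm side; leave it (more than 30 mm of movement fails)
- large_plate: bystander: drilled plywood plate 62 x 105 x 9 mm lying flat, origin at the centre of its underside, y along the 105 mm side; leave it (more than 30 mm of movement fails)
- balance_rest: fixed aluminium balance rest: round post 80 mm across (foot 96 mm, 8 mm high) whose top is a ball-shaped dome of radius 40 mm, highest on its axis, 70 mm above the bench. Origin on the axis at bench level, z up. A plate laid on it with its middle within a few mm of the axis stays, slightly tilted (4 mm off: about 0.12 rad); its yaw may drift a little
- camera_stand: fixed foot of the inspection camera: dark steel base 100 x 100 x 8 mm with two upright cheeks 70 mm high. Origin at the centre of its underside, z up
- camera_head: camera head, fixed: grey box 72 x 56 x 36 mm (x, y, z), black lens barrel 42 mm across, 28 mm long on top; leans 25 deg from vertical, looking up and towards the robot's side. Origin: centre of the lens front, 95 mm above the bench; z: out along the line of sight; y level; x: the long side, sloping up away from the robot. Hold the plate's underside at z = 100 mm, plate y parallel to this x, either way
- hex_keys: bystander: grey folding hex key set, 28 x 100 x 16 mm, lying flat, origin at the centre of its underside, y along its length; leave it (30 mm)
- gauge_block: bystander: ground steel set-up block with three holes, 25 x 75 x 25 mm, origin at the centre of its underside, y along its length; leave it (30 mm)
- loupe: bystander: black round loupe standing on its skirt, 40 mm across, 34 mm high, origin at the centre of its underside; leave it (30 mm)
- scissors: bystander: closed scissors lying flat, 71 x 176 x 11 mm, origin at the middle of its underside, y along its length; leave it (30 mm)
Things that resemble listed ones, but are neither listed nor needed, are in the scene too. What is shaped like the camera_stand but yellow is not meant.

How it is judged:
On the way:
1. the small plate lies balanced on the dome by itself, let go (contact force between small_plate and balance_rest above 0.1 N and contact force between small_plate and the fingers below 0.02 N and contact force between small_plate and the arm below 0.02 N and angle between small_plate's own z axis and vertical below 0.35 rad and height (world z) of small_plate above 0.06 m and horizontal distance between small_plate and balance_rest below 0.025 m and linear speed of small_plate below 0.05 m/s), for 1.5 s.
At the end, for the whole second after the job is handed in: small plate held still by the fingers alone, underside facing the lens, its centre within 15 mm of the lens axis (each way) and 80 to 120 mm from the lens, square to the axis within 0.17 rad, long side parallel to the head's within 0.2 rad (x of small_plate in the frame of camera_head between -0.015 and 0.015 m and y of small_plate in the frame of camera_head between -0.015 and 0.015 m and z of small_plate in the frame of camera_head between 0.08 and 0.12 m and angle between the z axis of small_plate and the z axis of camera_head, either way round below 0.17 rad and angle between the y axis of small_plate and the x axis of camera_head, either way round below 0.2 rad and angle between small_plate's own z axis and vertical below 1 rad and contact force between small_plate and the fingers above 1 N and contact force between small_plate and balance_rest below 0.02 N and contact force between small_plate and camera_head below 0.02 N and height (world z) of small_plate above 0.12 m and linear speed of small_plate below 0.02 m/s); the arm keeps its last pose, push and grip.
It fails at once if the camera is touched (contact force between any of camera_stand, camera_head and anything else above 1 N).
It fails at once if a bystander is moved by more than 30 mm (distance of any of medium_plate, large_plate, hex_keys, gauge_block, loupe, scissors from where it was at the start of the episode above 0.03 m).
It also fails if it takes over 64 s, if anything falls off the work surface, if the arm or the gripper's body presses on something with over 40 N, if the wrist force passes 120 N, or if a joint passes its speed limit or range.

### The arm

A 7-joint arm with a two-finger parallel gripper is mounted at the origin on a cart in front of the work surface, level with it; the furniture and walls round the work are solid. World frame = base frame: x ahead of the robot, y to its left, z up, the work surface at z = 0. Lengths are in m, angles in rad, forces in N, time in s.
With the tool pointing down it reaches from about 0.425 to 0.925 m from the base axis. Payload 6.8 kg.
Tool frame: the origin (TCP) lies on the front face of the gripper's body, between the roots of the fingers; the fingertips stand 73 mm ahead of it and the grasp point (between the pads) lies 54 mm ahead of it (env.nose_length is the distance from the TCP to the fingertips, in m); z points along the fingers, y is the direction in which the jaws open and shut (so a half turn about z gives the same grasp; the last joint's range is limited). The gripper opens to 85 mm and grips with 20 to 120 N. Pads are 22 mm wide; open, the fingers measure 114 mm over their backs; the gripper's body (76 mm by 85 mm) begins 54 mm behind the grasp point. The pads swing forward as they close: fully open they stand 13 mm farther back than shut.
Start: joints at [1.125, 0.477, 0.022, 1.555, -0.011, 1.109, -0.083], TCP at [0.224, -0.637, 0.304] pointing down, gripper open.
Joint ranges: [-2.96, 2.96], [-0.34, 2.1], [-1.41, 1.46], [0.24, 2.44], [-1.37, 4.51], [0.17, 1.92], [-2.96, 2.96]. Speed limits (rad/s): [2.39, 2.39, 3.14, 3.14, 3.14, 3.14, 3.14].

### API

Orientations are given as a unit quaternion [w, x, y, z].
In Python, from cell import env, kin, camera, calibration, job gives the robot as it stands. The module is installed in compiled form; this text tells all that it offers. Calls block until the motion is done:
- env.reach(position, orientation): joint-space move of the TCP to a pose.
- env.movel(position, velocity=0.15, rot=None, stop_force=None): straight line of the TCP; rot=None keeps the orientation; velocity is the mean speed in m/s. With stop_force (N) it stops when the force on the tool has changed by that much, and returns True; else False.
- env.goto_joints(angles): joint-space move.
- env.grip(opening, f_grip=None): finger opening in m; f_grip is the grip in N (None keeps the last); returns when the fingers have stopped.
- env.dwell(seconds).
- kin.inverse_kinematics(position, orientation): joint angles nearest the present ones, or None.
- env.get_state(): the state.
- camera(name): name is "scene" or "top" or "wrist"; returns (picture, depth): 480x640x3 uint8, blue, green, red; 480x640 float32, m along the optical axis (not along the pixel's ray), 0 where there is no reading.
- calibration(name): a dict with "fx", "fy", "cx", "cy" (pixels), "rvec" (rotation vector, rad) and "tvec" (3), from world to camera coordinates, as OpenCV has them. Camera axes: x right, y down, z forward; pixel columns grow to the right and rows downward; lengths in m; the calibration is good to about 2 mm. A picture is of the moment at which its call begins: read the wrist's pose just before it. calibration takes no time and is no camera call; for the wrist camera it gives the pose at the moment of the call.
A pose or a line that the arm cannot do raises env.PlanningError and nothing moves.
- job.job_done(): hands the job in, once; it reports no verdict.
The state is a dict: "time": time; "qpos": joint angles; "joint_velocities": joint speeds; "joint_torque": joint torques, N m; "tcp_pos": TCP position; "orientation": TCP orientation; "force": force on the tool from outside, world axes, zero at the start; "torque": the same for the moment, N m; "opening": finger opening in m.
Only numpy, scipy, OpenCV 4.12 (cv2) and the standard library are available. Lean on these libraries where they do the work, as an engineer would, in place of code of your own. Each camera call takes 0.05 s, during which the arm holds its last target.

## Working session

There is one attempt and no reset: what is moved stays moved. The work goes in short steps, each a Python script; the robot and the scene stay as the last script left them, time stands still between calls to the robot, and variables do not carry over. Pictures are saved under pics/ and viewed, and the job is handed in when it is done.

```bash
ls; mkdir -p pics; python3 - <<'E'
from cell import env,camera,calibration
import cv2,numpy as np
s=env.get_state();print(s)
for n in("scene","top","wrist"):
    c=calibration(n);p,d=camera(n);cv2.imwrite(f"pics/{n}0.png",p);np.save(f"{n}0.npy",d)
    print(n,c)
    R=cv2.Rodrigues(np.array(c['rvec'],float))[0];print(-R.T@np.array(c['tvec']).ravel())
E
```

```text
pics
{'time': 0.0, 'qpos': array([ 1.12488068,  0.47778837,  0.02234354,  1.55646604, -0.01150682,
        1.10929661, -0.08308878]), 'joint_velocities': array([ 0.00076701, -0.00065053, -0.00014255, -0.00098757,  0.0004585 ,
        0.00156032, -0.00056556]), 'joint_torque': array([ 2.12166549e-05, -5.96443963e+01,  1.60828594e+00, -2.81190276e+01,
        1.25080286e-02,  9.55667929e-03, -2.63327144e-05]), 'tcp_pos': array([ 0.22355254, -0.63641156,  0.30292737]), 'orientation': array([-8.88674678e-04,  9.85766337e-01,  1.68118683e-01, -2.18308138e-04]), 'force': array([ 0.14957451, -0.04028259, -0.937231  ]), 'torque': array([-0.00631152,  0.06083381, -0.02030853]), 'opening': 0.08510037939100083}
scene {'fx': 438.1016222028555, 'fy': 438.1016222028555, 'cx': 312.14182390362555, 'cy': 239.35074891934198, 'rvec': array([ 0.91212984, -2.47460067,  1.09562091]), 'tvec': array([0.36657893, 0.33823393, 1.00110476])}
[-0.05955598  0.62730517  0.92408569]
top {'fx': 484.0392024585414, 'fy': 484.0392024585414, 'cx': 322.6688750882025, 'cy': 240.69375368502176, 'rvec': array([ 2.14724617, -2.20562571,  0.11742107]), 'tvec': array([-0.0391915 ,  0.55570043,  1.34954649])}
[ 0.4211298  -0.03762973  1.39744351]
wrist {'fx': 422.4546882057633, 'fy': 422.4546882057633, 'cx': 320.4823286041357, 'cy': 235.1772980889541, 'rvec': array([-2.33715979,  1.6569157 ,  0.27254588]), 'tvec': array([-0.67356718, -0.04077756,  0.38053326])}
[ 0.30103054 -0.60864427  0.37295293]
```

View pics/scene0.png

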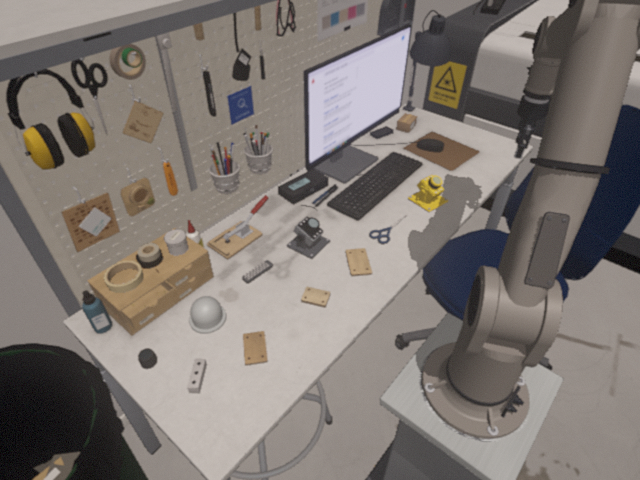

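View pics/top0.png

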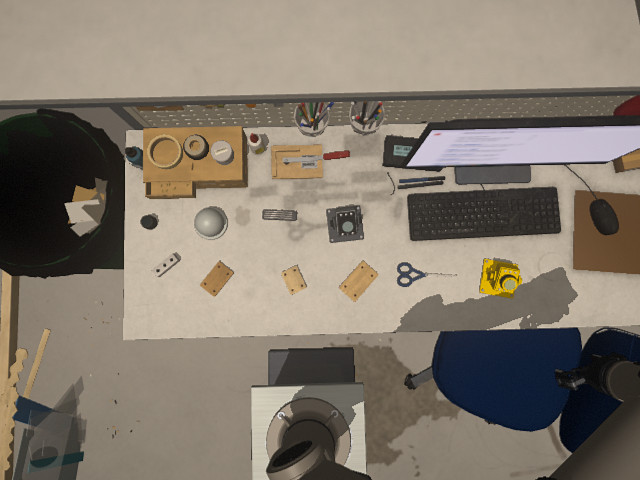

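View pics/wrist0.png

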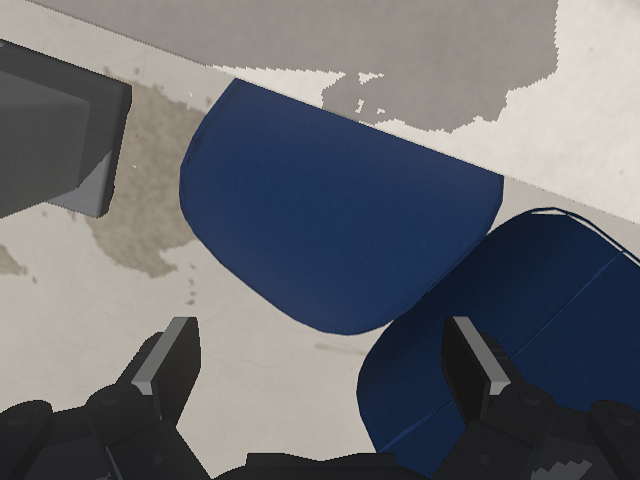

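The top view shows the small plate at about (293,279), the dome at (210,222), the camera at (346,223), and the medium and large plates at (217,278) and (358,281). Next I'll measure these.

```bash
cat > h.py <<'E'
import cv2,numpy as np
from scipy.spatial.transform import Rotation as Ro
from cell import env,kin,camera,calibration,job
def cal(c):
    R=cv2.Rodrigues(np.array(c['rvec'],float))[0];t=np.array(c['tvec']).ravel()
    K=np.array([[c['fx'],0,c['cx']],[0,c['fy'],c['cy']],[0,0,1]]);return K,R,t
def plane(c,px,z):
    K,R,t=cal(c);px=np.atleast_2d(np.array(px,float));C=-R.T@t
    r=np.c_[px,np.ones(len(px))]@np.linalg.inv(K).T@R
    return C+r*((z-C[2])/r[:,2])[:,None]
def cloud(c,d):
    K,R,t=cal(c);v,u=np.mgrid[:480,:640]
    P=np.stack([(u-K[0,2])/K[0,0]*d,(v-K[1,2])/K[1,1]*d,d],-1)
    return (P-t)@R
def proj(c,P):
    K,R,t=cal(c);q=(np.atleast_2d(P)@R.T+t)@K.T;return q[:,:2]/q[:,2:]
def q2R(q): return Ro.from_quat([q[1],q[2],q[3],q[0]]).as_matrix()
def R2q(R):
    q=Ro.from_matrix(R).as_quat();return np.array([q[3],q[0],q[1],q[2]])
E
python3 - <<'E'
from h import *
p=cv2.imread("pics/top0.png");c=calibration("top");d=np.load("top0.npy");W=cloud(c,d)
hsv=cv2.cvtColor(p,cv2.COLOR_BGR2HSV);print(hsv[279,293],hsv[300,300],hsv[278,217])
m=((hsv[...,1]>75)&(hsv[...,0]<28)&(hsv[...,2]>90)).astype(np.uint8)
m[:255]=0;m[310:]=0;m[:,:190]=0;m[:,400:]=0
cs,_=cv2.findContours(m,0,2)
for k in cs:
    if cv2.contourArea(k)>200:
        r=cv2.minAreaRect(k);b=plane(c,cv2.boxPoints(r),.012);e=np.diff(b,axis=0)
        print(r,'ctr',b.mean(0),'sides',np.linalg.norm(e,axis=1),e[:2,:2])
# heights
for n,(u0,v0,u1,v1) in dict(dome=(185,195,240,250),cam=(320,195,375,250),plate=(275,260,312,300)).items():
    Q=W[v0:v1,u0:u1].reshape(-1,3);print(n,Q[:,2].max(),np.median(Q[:,2]))
    h=Q[Q[:,2]>Q[:,2].max()-.012];print(len(h),h.mean(0),h.min(0),h.max(0))
cv2.imwrite("pics/c1.png",cv2.resize(p[180:320,180:400],None,fx=3.6,fy=3.6,interpolation=2))
s=cv2.imread("pics/scene0.png");cv2.imwrite("pics/c2.png",cv2.resize(s[180:380,170:400],None,fx=3,fy=3,interpolation=2))
E
```

```text
[ 18 107 205] [ 17  42 201] [ 17 135 164]
((293.4143981933594, 279.8116455078125), (24.662654876708984, 17.46248435974121), 65.55604553222656) ctr [0.44616161 0.03220792 0.012     ] sides [0.04975242 0.07036031 0.04954003] [[ 0.01940865 -0.04581056]
 [-0.06470462 -0.02763847]]
((358.25665283203125, 280.8495788574219), (21.824724197387695, 36.876258850097656), 41.18592071533203) ctr [ 0.43825618 -0.1527678   0.012     ] sides [0.10562708 0.062205   0.10535889] [[ 0.0772643  -0.07202297]
 [-0.04236952 -0.04554432]]
((216.26832580566406, 278.4146423339844), (19.36554718017578, 31.547101974487305), 38.65980911254883) ctr [0.4561154 0.2516119 0.012    ] sides [0.08881382 0.05575017 0.0886241 ] [[ 0.06863424 -0.05636697]
 [-0.03570059 -0.04281997]]
dome 1.397443511354467 0.0014896005594084978
8 [ 0.4211298  -0.03762973  1.39744351] [ 0.4211298  -0.03762973  1.39744351] [ 0.4211298  -0.03762973  1.39744351]
cam 1.397443511354467 0.002549265867995318
13 [ 0.4211298  -0.03762973  1.39744351] [ 0.4211298  -0.03762973  1.39744351] [ 0.4211298  -0.03762973  1.39744351]
plate 1.397443511354467 0.0012884050862880313
8 [ 0.4211298  -0.03762973  1.39744351] [ 0.4211298  -0.03762973  1.39744351] [ 0.4211298  -0.03762973  1.39744351]
```

```bash
sleep 1
```

```text
(no output)
```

View pics/c1.png

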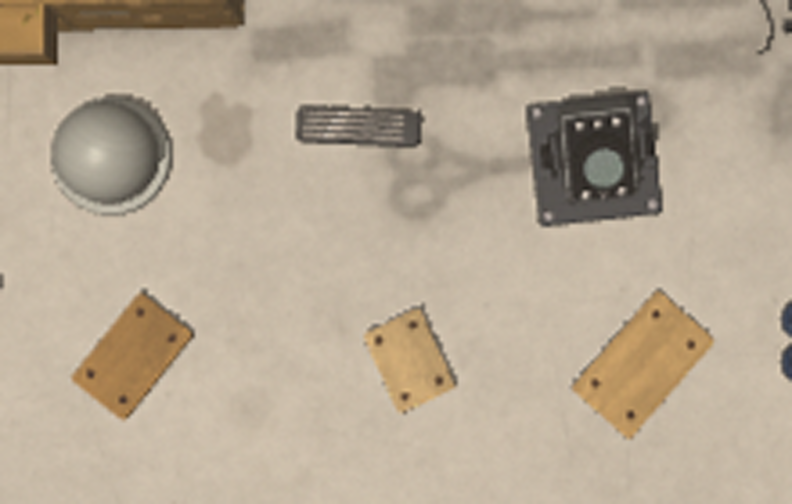

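View pics/c2.png

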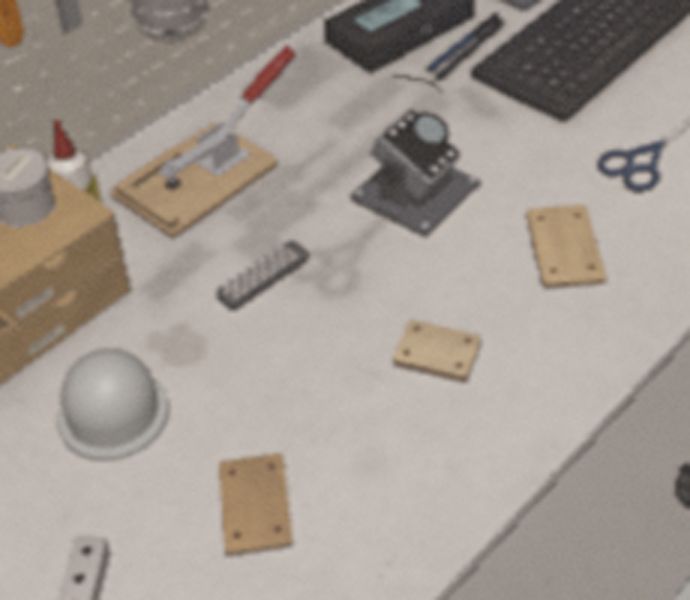

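```bash
python3 - <<'E'
from h import *
from scipy.optimize import least_squares
c=calibration("top");d=np.load("top0.npy");W=cloud(c,d);W[d==0]=np.nan
Q=W[195:250,185:240].reshape(-1,3);Q=Q[np.isfinite(Q).all(1)];Q=Q[(Q[:,2]>.035)&(Q[:,2]<.1)]
print(len(Q),Q[:,2].max(),(Q.max(0)+Q.min(0))/2,Q.max(0)-Q.min(0))
r=least_squares(lambda x:np.linalg.norm(Q-x,axis=1)-.04,[*Q[:,:2].mean(0),.03],loss='soft_l1',f_scale=.002);print('sphere',r.x,np.sqrt(np.mean(r.fun**2)))
Q=W[195:255,320:375].reshape(-1,3);Q=Q[np.isfinite(Q).all(1)]
for a,b in((.004,.02),(.06,.08),(.08,.13)):
    k=Q[(Q[:,2]>a)&(Q[:,2]<b)];print(a,len(k),k.mean(0),k.min(0),k.max(0))
# stand rect from image
p=cv2.imread("pics/top0.png");g=cv2.cvtColor(p,6);m=(g<105).astype(np.uint8);m[:195]=0;m[250:]=0;m[:,:320]=0;m[:,375:]=0
cs,_=cv2.findContours(m,0,2);k=max(cs,key=cv2.contourArea);R=cv2.minAreaRect(k);b=plane(c,cv2.boxPoints(R),.008);e=np.diff(b,axis=0)
print(R,b.mean(0),np.linalg.norm(e,axis=1),np.degrees(np.arctan2(e[:,1],e[:,0])))
E
```

```text
645 0.09930065150896107 [0.63336622 0.27703503 0.06718981] [0.11100429 0.09613227 0.06422167]
sphere [0.61787455 0.26979531 0.02997767] 0.011646143570431004
0.004 650 [ 0.5970863  -0.11820605  0.00796604] [ 0.51437646 -0.20634778  0.00401054] [ 0.69060216 -0.04590676  0.0192877 ]
0.06 231 [ 0.60605015 -0.11675241  0.0693251 ] [ 0.56575591 -0.16209147  0.06004164] [ 0.6417072  -0.0754123   0.07997717]
0.08 332 [ 0.60097849 -0.11857927  0.09090001] [ 0.56746107 -0.1443772   0.08005995] [ 0.63223496 -0.08924169  0.10493756]
((345.13409423828125, 223.20730590820312), (35.11723327636719, 35.55895233154297), 83.6598129272461) [ 0.60564559 -0.1207571   0.008     ] [0.10345731 0.10254339 0.10273565] [ -85.06336127 -175.72766872   94.85217347]
```

Positions from the top view: small plate (0.446, 0.032), yaw about 23°. Stand (0.605, -0.120), yaw about 4.6°. Dome near (0.617, 0.270). I'll refine these with the wrist camera.

```bash
python3 - <<'E'
from h import *
s=env.get_state();Rt=q2R(s['orientation']);K,R,t=cal(calibration("wrist"))
print('nose',env.nose_length);print('cam in tool',Rt.T@(-R.T@t-s['tcp_pos']));print('axes',(Rt.T@R.T).round(3))
def down(a):
    z=np.array([0,0,-1.]);y=np.array([np.cos(a),np.sin(a),0]);return R2q(np.c_[np.cross(y,z),y,z])
for nm,p in dict(plate=(.446,.032,.2),plow=(.446,.032,.075),dome=(.617,.27,.3),cam=(.52,-.12,.35)).items():
    for a in (-67,23-90+180,-90,90):
        q=kin.inverse_kinematics(np.array(p),down(np.radians(a)));print(nm,a,None if q is None else np.round(q,2))
yw=np.radians(4.6);hx=np.array([np.cos(yw)*np.cos(.4363),np.sin(yw)*np.cos(.4363),np.sin(.4363)]);hy=np.array([-np.sin(yw),np.cos(yw),0]);hz=np.cross(hx,hy);print(hz)
for sg in(1,-1):
    y=sg*hy;z=-hz;q=kin.inverse_kinematics(np.array([.567,-.12,.095])+hz*.173,R2q(np.c_[np.cross(y,z),y,z]));print('fin',sg,q)
E
```

```text
nose 0.0726
cam in tool [ 0.08229927 -0.00069426 -0.06995108]
axes [[-0.001 -0.948 -0.319]
 [ 1.    -0.001  0.   ]
 [-0.001 -0.319  0.948]]
plate -67 [ 0.3   0.3  -0.58  2.15  0.24  0.75 -1.61]
plate 113 [ 0.75  0.51 -1.18  2.12  0.61  0.9   1.19]
plate -90 [ 0.25  0.29 -0.53  2.15  0.22  0.75 -1.99]
plate 90 [ 0.63  0.42 -1.    2.13  0.48  0.84  0.91]
plow -67 [ 0.12  0.52 -0.4   2.22  0.44  0.47 -1.8 ]
plow 113 [ 0.59  0.73 -1.    2.19  0.95  0.75  0.91]
plow -90 [ 0.03  0.51 -0.29  2.23  0.33  0.44 -2.09]
plow 90 [ 0.19  0.54 -0.48  2.22  0.52  0.49  0.88]
dome -67 [ 0.03  0.6  -0.81  1.52  0.45  1.21 -2.02]
dome 113 [ 0.13  0.67 -0.99  1.51  0.58  1.27  1.04]
dome -90 [-0.02  0.58 -0.72  1.52  0.4   1.19 -2.38]
dome 90 [ 0.2   0.75 -1.16  1.51  0.7   1.34  0.55]
cam -67 [ 0.41  0.22 -0.36  1.82  0.09  1.11 -1.14]
cam 113 [ 1.03  0.43 -1.18  1.78  0.42  1.22  1.71]
cam -90 [ 0.36  0.22 -0.29  1.82  0.07  1.11 -1.53]
cam 90 [ 0.73  0.28 -0.74  1.8   0.21  1.14  1.49]
[-0.42122777 -0.03389118  0.90632144]
fin 1 [ 0.73692241  0.19273969 -0.60412129  2.19955571  0.01771248  0.35791261
  1.80087478]
fin -1 [ 0.52488065  0.16636371 -0.37185827  2.21171686 -0.12999926  0.35378703
 -1.20748601]
```

```bash
cat >> h.py <<'E'
def down(a):
    a=np.radians(a);z=np.array([0,0,-1.]);y=np.array([np.cos(a),np.sin(a),0]);return R2q(np.c_[np.cross(y,z),y,z])
import pickle
def snap(n,name="wrist"):
    c=calibration(name);p,d=camera(name);cv2.imwrite(f"pics/{n}.png",p);pickle.dump((c,p,d),open(n+".pkl","wb"));return c,p,d
E
python3 - <<'E'
from h import *
env.reach(np.array([.53,-.12,.33]),down(-85));env.dwell(.2);snap("wcam");print(env.get_state()['time'])
env.reach(np.array([.60,.27,.30]),down(-80));env.dwell(.2);snap("wdome");print(env.get_state()['time'])
env.reach(np.array([.446,.032,.2]),down(-67));env.dwell(.2);snap("wplate");print(env.get_state()['time'],env.get_state()['tcp_pos'])
E
```

```text
2.5583
4.2833
5.6833 [0.4467203  0.03285369 0.20024131]
```

View pics/wcam.png

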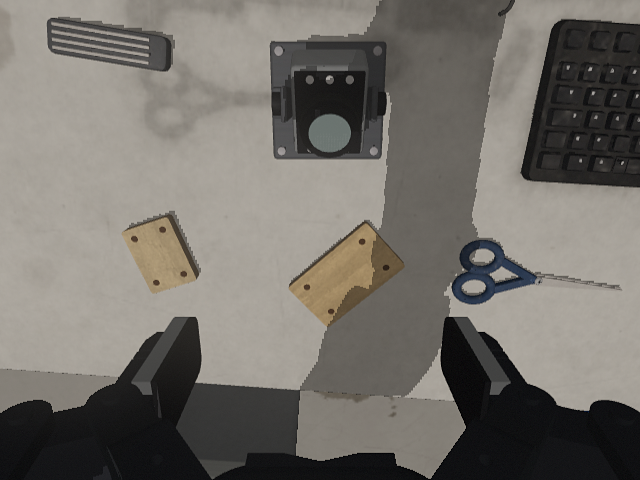

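View pics/wdome.png

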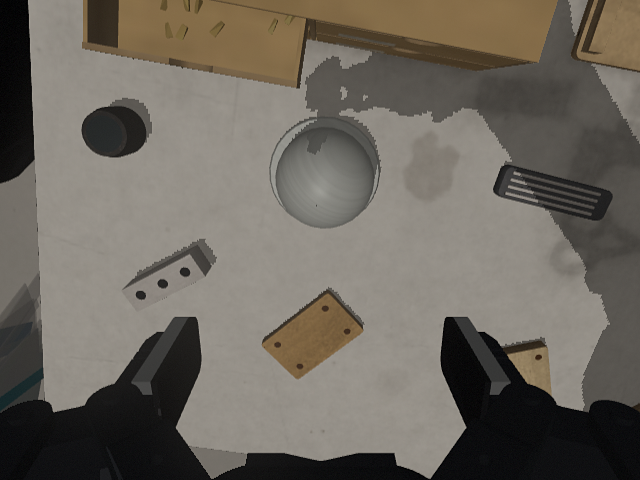

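View pics/wplate.png

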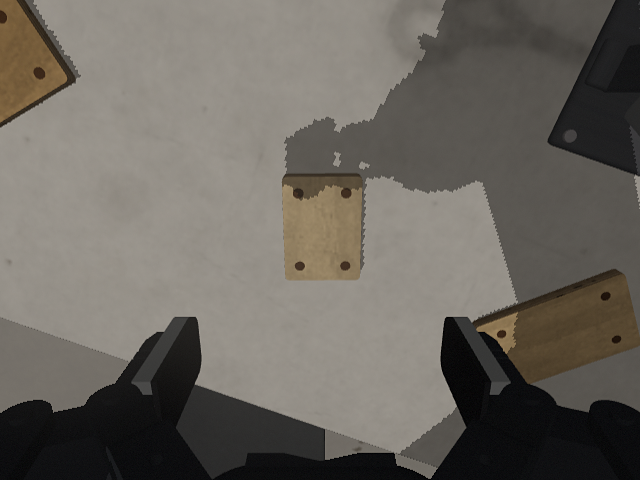

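The wrist views show the plate holes at about (298,193), (346,192), (300,266) and (345,266), the dome at about (325,177) and the lens disc at about (330,133).

```bash
cat > m.py <<'E'
from h import *
from scipy.optimize import least_squares
# plate holes
c,p,d=pickle.load(open("wplate.pkl","rb"));g=cv2.cvtColor(p,6)
H=[]
for u,v in((298,193),(346,192),(300,266),(345,266)):
    w=g[v-9:v+10,u-9:u+10].astype(float);m=(w<0.62*np.median(w)) ;y,x=np.nonzero(m);H.append((u-9+x.mean(),v-9+y.mean()));
P=plane(c,H,.012);print('holes',np.round(H,1),P.round(4).tolist(),'ctr',P.mean(0))
a=(P[0]+P[1]-P[2]-P[3]);b=P[0]+P[2]-P[1]-P[3];print('long yaw',np.degrees(np.arctan2(a[1],a[0])),'x yaw',np.degrees(np.arctan2(b[1],b[0])),np.linalg.norm(a)/2,np.linalg.norm(b)/2)
hsv=cv2.cvtColor(p,cv2.COLOR_BGR2HSV);m=((hsv[...,1]>70)&(hsv[...,0]<28)).astype(np.uint8);m[:,:270]=0;m[:,380:]=0;m[:165]=0;m[290:]=0
k=max(cv2.findContours(m,0,2)[0],key=cv2.contourArea);print('bbox',cv2.minAreaRect(k))
# dome
c,p,d=pickle.load(open("wdome.pkl","rb"));K,R,t=cal(c);C=-R.T@t
W=cloud(c,d);Q=W[125:228,272:380][d[125:228,272:380]>0];Q=Q[(Q[:,2]>.04)&(Q[:,2]<.085)]
r=least_squares(lambda x:np.linalg.norm(Q-x,axis=1)-.04,[.617,.27,.03],loss='soft_l1',f_scale=.001);print('dome depth',len(Q),r.x,np.median(abs(r.fun)))
g=cv2.GaussianBlur(cv2.cvtColor(p,6),(3,3),0)
h=cv2.HoughCircles(g,cv2.HOUGH_GRADIENT,1,5,param1=60,param2=12,minRadius=45,maxRadius=60);print(h[0][:6])
# lens
c,p,d=pickle.load(open("wcam.pkl","rb"));hsv=cv2.cvtColor(p,cv2.COLOR_BGR2HSV);g=cv2.cvtColor(p,6)
m=(g>85).astype(np.uint8);n,l,st,ce=cv2.connectedComponentsWithStats(m[60:158,290:372].copy());i=l[133-60,330-290];print('lens',st[i],ce[i]+[290,60])
k=max(cv2.findContours((l==i).astype(np.uint8),0,2)[0],key=cv2.contourArea);print(cv2.fitEllipse(k));lc=np.array(cv2.fitEllipse(k)[0])+[290,60];print('lens pos',plane(c,lc,.095))
m=(g<90).astype(np.uint8);m[:35]=0;m[165:]=0;m[:,:262]=0;m[:,384:]=0
k=max(cv2.findContours(m,0,2)[0],key=cv2.contourArea);B=plane(c,cv2.boxPoints(cv2.minAreaRect(k)),.008);e=np.diff(B,axis=0);print('stand',B.mean(0),np.linalg.norm(e,axis=1),np.degrees(np.arctan2(e[:,1],e[:,0])))
W=cloud(c,d);w=W[120:147,316:345].reshape(-1,3);A=np.c_[w[:,:2],np.ones(len(w))];f=np.linalg.lstsq(A,w[:,2],rcond=None)[0];nrm=np.array([-f[0],-f[1],1]);nrm/=np.linalg.norm(nrm);print('lens normal',nrm,w.mean(0),np.degrees(np.arctan2(-nrm[1],-nrm[0])))
c=calibration("top");p=cv2.imread("pics/top0.png");g=cv2.cvtColor(p,6)
w=g[215:240,335:360];n,l,st,ce=cv2.connectedComponentsWithStats((w>85).astype(np.uint8));i=l[12,13];print('top lens',st[i],plane(c,ce[i]+[335,215],.095))
g=cv2.GaussianBlur(g,(3,3),0);h=cv2.HoughCircles(cv2.resize(g[190:255,180:245],None,fx=4,fy=4,interpolation=2),cv2.HOUGH_GRADIENT,1,5,param1=60,param2=15,minRadius=52,maxRadius=80)
print(h[0][:5])
E
python3 m.py
```

```text
holes [[298.2 192.6]
 [345.8 192.4]
 [299.4 265.6]
 [344.7 265.5]] [[0.4631, 0.0557, 0.012], [0.4749, 0.0284, 0.012], [0.4178, 0.0365, 0.012], [0.4296, 0.0089, 0.012]] ctr [0.44633994 0.03237933 0.012     ]
long yaw 23.129055988963792 x yaw 113.25849388105136 0.04925916861609792 0.029846658941219944
bbox ((321.5, 226.5), (105.0, 79.0), 90.0)
dome depth 7352 [0.61668835 0.26855385 0.02994675] 0.00032341593535014507
[[324.5 177.5  49.4]
 [323.5 170.5  55. ]
 [328.5 172.5  57.2]
 [319.5 174.5  50.6]
 [317.5 179.5  56.1]
 [330.5 178.5  55. ]]
lens [  19   54   42   38 1257] [329.29594272 132.849642  ]
((39.260589599609375, 72.82734680175781), (37.112449645996094, 41.424171447753906), 86.58454895019531)
lens pos [[ 0.58582349 -0.12150076  0.095     ]]
stand [ 0.60706917 -0.11887775  0.008     ] [0.09538161 0.10331967 0.10418097] [ -85.09574456 -172.3994809    94.89343459]
lens normal [-0.85565877 -0.21335712  0.47151544] [ 0.58588829 -0.12193413  0.09758546] 14.001098863350514
top lens [ 7  6 11 11 94] [[ 0.58532675 -0.12084298  0.095     ]]
[[125.5 130.5  68.3]
 [120.5 125.5  61. ]
 [116.5 130.5  59.9]
 [123.5 136.5  69.6]
 [132.5 128.5  63.7]]
```

```bash
python3 - <<'E'
from h import *
c,p,d=pickle.load(open("wdome.pkl","rb"));print('dome silh',plane(c,[[324.5,177.5]],.031))
a=-66.8
env.grip(.062)
env.movel(np.array([.4463,.0324,.095]),.12,rot=down(a));env.dwell(.3);s=env.get_state();print(s['tcp_pos'],s['force'],s['opening'])
snap("wpre")
r=env.movel(np.array([.4463,.0324,.060]),.03,stop_force=3);s=env.get_state();print(r,s['tcp_pos'],s['force'],s['time'])
E
```

```text
dome silh [[0.61832501 0.26872396 0.031     ]]
[0.44653031 0.03233133 0.09541859] [ 0.25549111  0.89437451 -0.74426612] 0.0621828911295261
True [0.44616367 0.03244851 0.06707924] [-1.79046389 -0.45972837  9.48885322] 8.3
```

View pics/wpre.png

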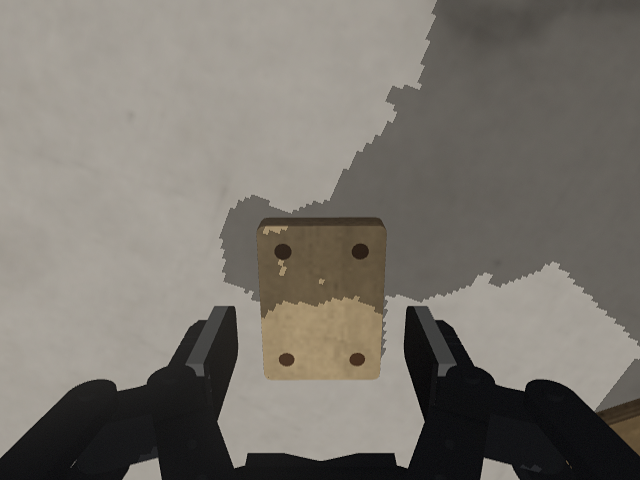

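The plate sits centred between the jaws, and the tips touched the bench at TCP z=0.067. I'll raise 3.5 mm and grip.

```bash
python3 - <<'E'
from h import *
p=np.array([.4463,.0324,.0705]);env.movel(p,.05)
env.grip(.03,f_grip=40);s=env.get_state();print(s['tcp_pos'],s['force'],s['opening'])
p[2]=.18;env.movel(p,.12);env.dwell(.2);s=env.get_state();print(s['tcp_pos'],s['force'],s['opening'],s['time'])
c,_,_=snap("wheld");snap("sheld","scene")
E
```

```text
[0.44625272 0.03237258 0.07057481] [-1.20040319 -0.97744731  6.09516675] 0.04910879968584899
[0.44595655 0.03243546 0.17938212] [-0.06779108  0.24581321 -0.75838738] 0.048792321188170985 10.075
```

View pics/wheld.png

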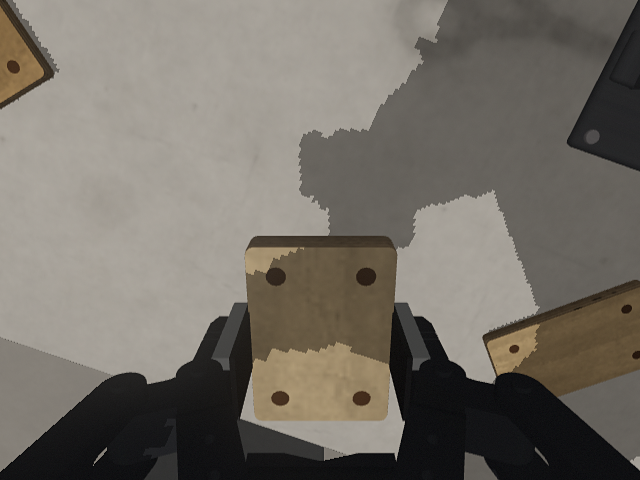

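```bash
python3 - <<'E'
from h import *
c,p,d=pickle.load(open("wheld.pkl","rb"));g=cv2.cvtColor(p,6);H=[]
for u,v in((275,277),(366,277),(280,398),(361,398)):
    w=g[v-14:v+15,u-14:u+15].astype(float);y,x=np.nonzero(w<.62*np.median(w));H.append((u-14+x.mean(),v-14+y.mean()))
s=env.get_state();P=plane(c,H,s['tcp_pos'][2]-.0585);Rt=q2R(s['orientation']);L=(P-s['tcp_pos'])@Rt;print(L.round(4),L.mean(0))
a=P[0]+P[1]-P[2]-P[3];print(np.linalg.norm(a)/2,np.degrees(np.arctan2(a[1],a[0])))
off=L.mean(0)[0]  # along tool x
q=down(-80);tx=q2R(q)[:,0]
D=np.array([.6173,.2686,0]);t=D-off*tx;t[2]=.23;print(t)
env.reach(t,q);env.dwell(.1)
t[2]=.15;env.movel(t,.1);env.dwell(.3);s=env.get_state();print(s['tcp_pos'],t,s['force'],s['time'])
c2,_,_=snap("s1","scene");snap("t1","top");snap("w1")
E
```

```text
[[ 0.0247 -0.0156  0.0585]
 [ 0.0247  0.0142  0.0584]
 [-0.0242 -0.0157  0.0586]
 [-0.0242  0.0142  0.0585]] [ 0.00025129 -0.00071733  0.05850013]
0.048947700977184164 23.151630253570723
[0.61705253 0.26855636 0.23      ]
[0.61726014 0.26862504 0.1505108 ] [0.61705253 0.26855636 0.15      ] [ 0.11211626 -0.39056365  0.36211278] 12.6583
```

View pics/s1.png

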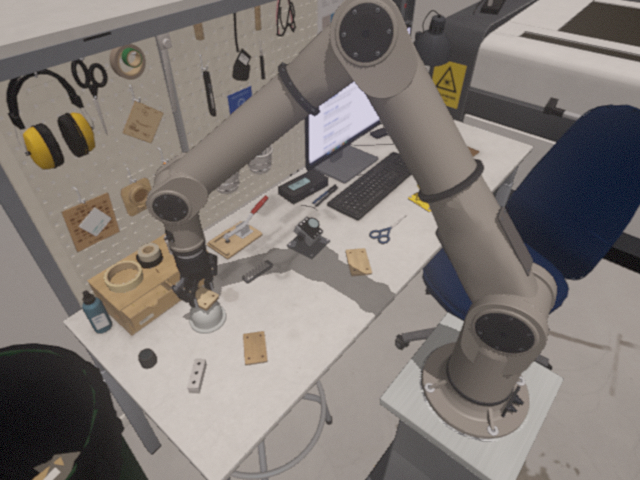

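View pics/w1.png

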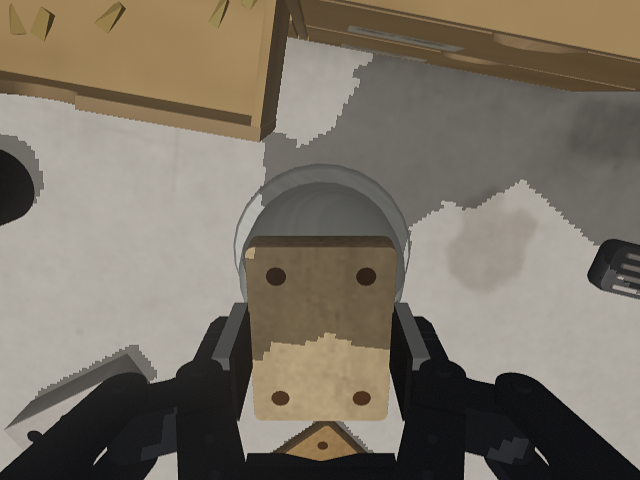

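The plate sits centred above the dome (plate columns 246–397, foot ring 235–410). I'll lower it and let go.

```bash
python3 - <<'E'
from h import *
s=env.get_state();t=np.array([.61705,.26856,.134])
r=env.movel(t,.015,stop_force=2.0);s=env.get_state();print(r,s['tcp_pos'],s['force'],s['time'])
env.grip(.066);t=s['tcp_pos'].copy();s=env.get_state();print(s['opening'],s['force'],s['time'])
snap("w2")
t[2]+=.06;env.movel(t,.1);env.dwell(.2);snap("w3");snap("s3","scene");snap("t3","top");print(env.get_state()['time'])
E
```

```text
True [0.61703193 0.26856109 0.14051295] [-0.31150265 -0.29527536  5.29279536] 13.4917
0.06587395000863819 [ 0.30543981 -0.26993922 -0.93800575] 13.8
14.9583
```

View pics/w3.png

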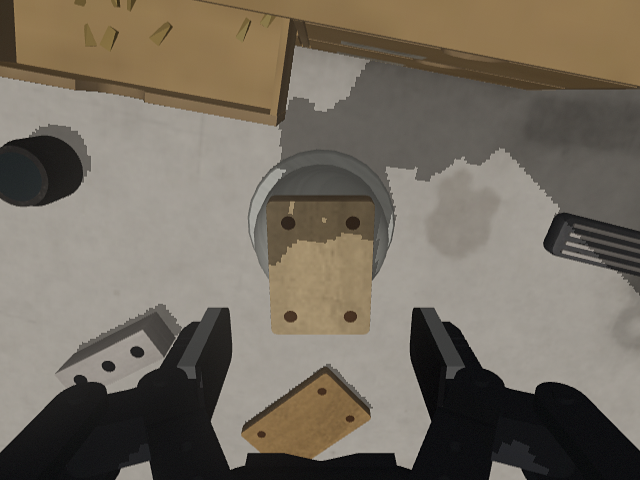

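View pics/w2.png

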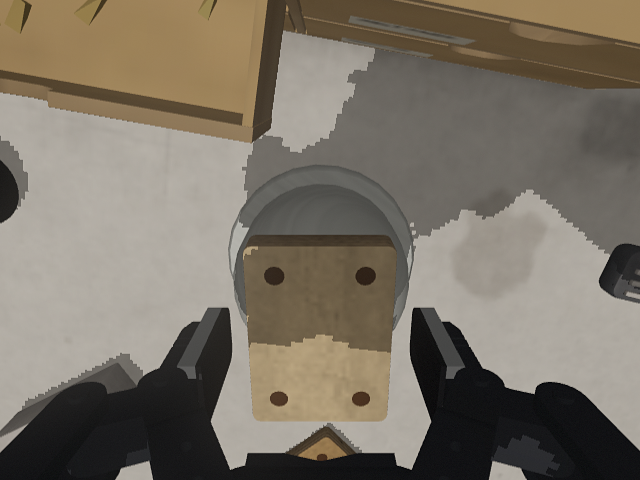

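The plate is balanced and free of the fingers. I'll wait, then measure its settled pose, including tilt from the depth image.

```bash
cat > mp.py <<'E'
from h import *
def platepose(c,p,d,box):
    u0,v0,u1,v1=box
    hsv=cv2.cvtColor(p,cv2.COLOR_BGR2HSV);m=((hsv[...,1]>60)&(hsv[...,0]<28)).astype(np.uint8)
    k=np.zeros_like(m);k[v0:v1,u0:u1]=m[v0:v1,u0:u1]
    cn=max(cv2.findContours(k,0,2)[0],key=cv2.contourArea);hull=cv2.convexHull(cn)
    f=np.zeros_like(m);cv2.fillConvexPoly(f,hull,1);f=cv2.erode(f,np.ones((13,13)))
    W=cloud(c,d);Q=W[(f>0)&(d>0)]
    A=np.c_[Q[:,:2],np.ones(len(Q))]
    for _ in range(4):
        b=np.linalg.lstsq(A,Q[:,2],rcond=None)[0];r=abs(A@b-Q[:,2]);o=r<max(.001,2*np.median(r));Q,A=Q[o],A[o]
    n=np.array([-b[0],-b[1],1]);n/=np.linalg.norm(n)
    # holes
    g=cv2.cvtColor(p,6);H=((g<85)&(f>0)&(hsv[...,0]<28)).astype(np.uint8)
    N,l,st,ce=cv2.connectedComponentsWithStats(H);i=[j for j in range(1,N) if st[j,4]>40]
    i=sorted(i,key=lambda j:-st[j,4])[:4];px=ce[i];px=px[np.argsort(px[:,1])];px=np.r_[px[:2][np.argsort(px[:2,0])],px[2:][np.argsort(px[2:,0])]]
    K,R,t=cal(c);C=-R.T@t;ry=np.c_[px,np.ones(4)]@np.linalg.inv(K).T@R
    P=C+ry*((b[2]-(C[2]-b[0]*C[0]-b[1]*C[1]))/(ry[:,2]-b[0]*ry[:,0]-b[1]*ry[:,1]))[:,None]
    a=P[0]+P[1]-P[2]-P[3];return px,P,P.mean(0),n,a/np.linalg.norm(a)
E
python3 - <<'E'
from mp import *
env.dwell(1.7)
c,p,d=snap("w4");s=env.get_state();print(s['time'])
px,P,ce,n,a=platepose(c,p,d,(255,185,385,345))
print(px.round(1),P.round(4),ce,n,'underside',ce-n*.012,'yaw',np.degrees(np.arctan2(a[1],a[0])))
c,p,d=pickle.load(open("w3.pkl","rb"));px,P,ce,n,a=platepose(c,p,d,(255,185,385,345));print(ce,n,np.degrees(np.arctan2(a[1],a[0])))
E
```

```text
16.7083
[[288.1 221.4]
 [349.1 219. ]
 [290.7 316.3]
 [350.1 316.1]] [[0.6393 0.2884 0.082 ]
 [0.6454 0.2606 0.082 ]
 [0.5902 0.2797 0.0819]
 [0.5955 0.2502 0.082 ]] [0.61760676 0.26973584 0.08197459] [-0.00153428  0.00135012  0.99999791] underside [0.61762517 0.26971964 0.06997461] yaw 10.927497887671425
[0.61723686 0.26989881 0.08197228] [-9.23974307e-04  7.29371027e-04  9.99999307e-01] 11.39717296523291
```

View pics/w4.png

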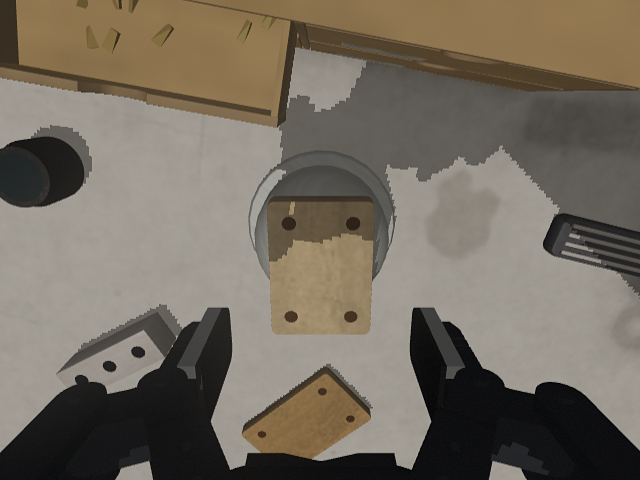

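It balances flat (tilt about 0.002 rad, underside z=0.070) and has been alone for 2.9 s. Regrasping now.

```bash
python3 - <<'E'
from h import *
t=np.array([.6173,.2690,.1390])
env.movel(t,.08);s=env.get_state();print(s['tcp_pos'],s['force'])
env.grip(.03,f_grip=40);env.dwell(.1);s=env.get_state();print(s['tcp_pos'],s['force'],s['opening']);h0=s['tcp_pos'][2]-.07;print('h',h0)
t[2]=.24;env.movel(t,.12);env.dwell(.2);s=env.get_state();print(s['opening'],s['time'],s['force']);snap("w5")
E
```

```text
[0.61760564 0.26926004 0.13947068] [-0.25153636  0.17871568 -0.27994301]
[0.61788573 0.26910244 0.13992752] [-0.50123991 -0.80166762  4.94403883] 0.04914046866762981
h 0.06992752218332735
0.04864071397434638 19.2 [ 0.08157061 -0.27546773 -0.41516775]
```

View pics/w5.png

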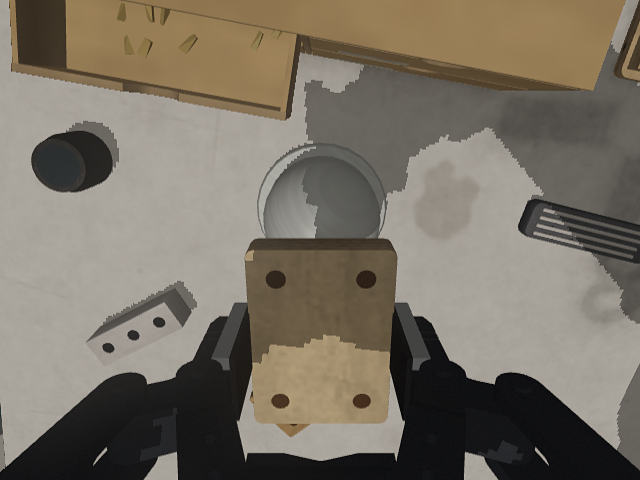

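The plate is held again, square in the jaws, with holes at (276,279), (366,279), (280,401) and (362,401), matching the first grasp. Next: the approach to the lens axis.

```bash
cat > fin.py <<'E'
from mp import *
def head(yw=4.9,L=(.5856,-.1212,.095)):
    yw=np.radians(yw);b=np.radians(25)
    hx=np.array([np.cos(yw)*np.cos(b),np.sin(yw)*np.cos(b),np.sin(b)]);hy=np.array([-np.sin(yw),np.cos(yw),0]);return np.array(L),np.c_[hx,hy,np.cross(hx,hy)]
L,Hd=head()
y=-Hd[:,1];z=-Hd[:,2];qf=R2q(np.c_[np.cross(y,z),y,z])
E
python3 - <<'E'
from fin import *
h=.070
env.movel(np.array([.55,.2,.32]),.2)
w=L+Hd[:,2]*(.19+h);env.reach(w,qf);env.dwell(.2);print(env.get_state()['time'])
f=L+Hd[:,2]*(.1+h);env.movel(f,.08,rot=qf);env.dwell(.4)
s=env.get_state();print(f,s['tcp_pos'],s['orientation'],qf,s['time'],s['force'],s['opening'])
snap("w6");snap("s6","scene");snap("t6","top")
c,p,d=pickle.load(open("s6.pkl","rb"));cv2.imwrite("pics/s6c.png",cv2.resize(p[150:300,230:430],None,fx=4,fy=4,interpolation=2))
c,p,d=pickle.load(open("t6.pkl","rb"));cv2.imwrite("pics/t6c.png",cv2.resize(p[150:300,250:450],None,fx=4,fy=4,interpolation=2))
E
```

```text
21.4833
[ 0.51401747 -0.12733679  0.24907232] [ 0.51401365 -0.12736939  0.24924203] [-0.00919995  0.97537857  0.0417184   0.21635982] [-0.00925226  0.97540358  0.04173425  0.21624177] 23.1583 [ 0.11093273  0.52551875 -0.4997679 ] 0.049192557662062104
```

View pics/w6.png

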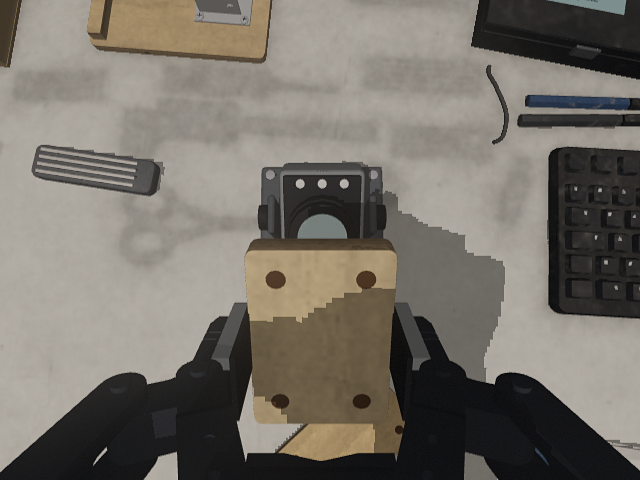

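View pics/s6c.png

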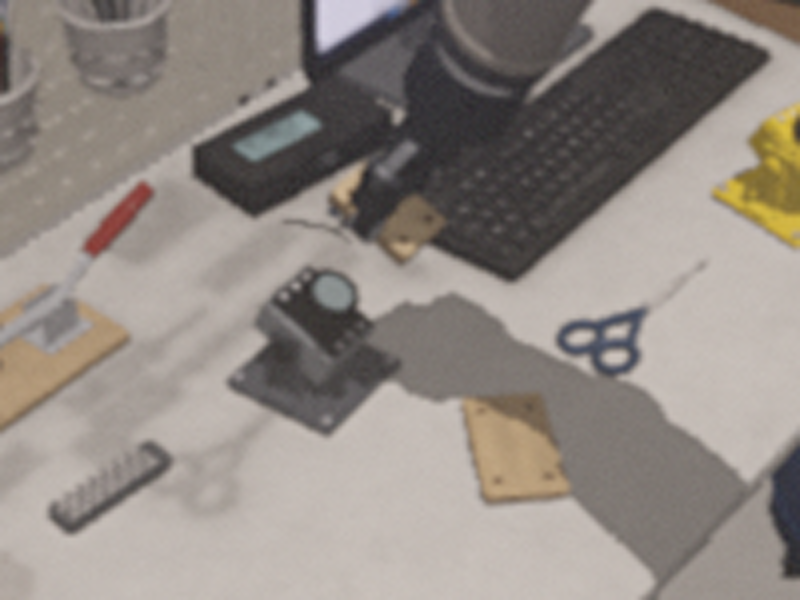

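View pics/t6c.png

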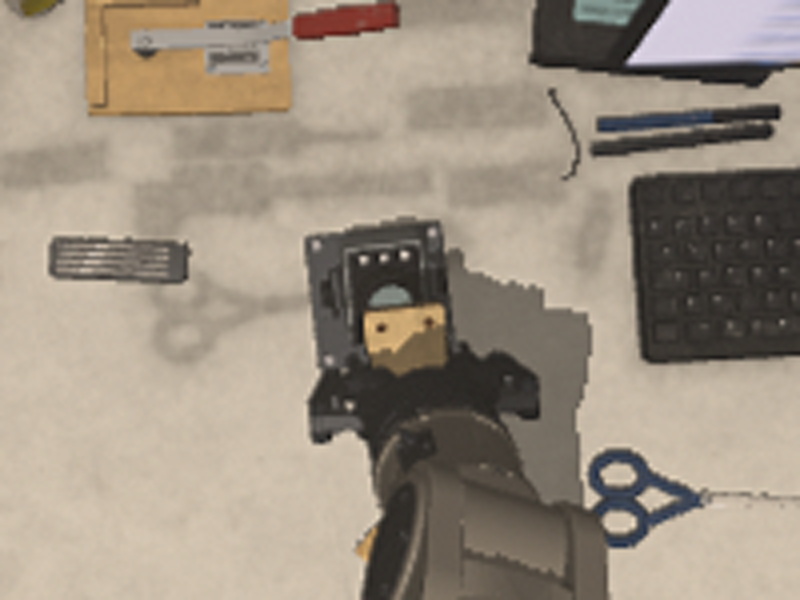

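The views show the plate over the lens axis, with its edges parallel to the head. I'll do one numeric check.

```bash
python3 - <<'E'
from fin import *
c,p,d=pickle.load(open("w6.pkl","rb"))
g=cv2.cvtColor(p,6);H=[]
for u,v in((276,279),(366,279),(280,401),(362,401)):
    w=g[v-14:v+15,u-14:u+15].astype(float);y,x=np.nonzero(w<.6*np.median(w));H.append((u-14+x.mean(),v-14+y.mean()))
H=np.array(H);W=cloud(c,d);Q=W[290:392,262:375].reshape(-1,3);Q=Q[np.linalg.norm(Q-np.median(Q,0),axis=1)<.06]
m=Q.mean(0);n=np.linalg.svd(Q-m,full_matrices=False)[2][2];n*=np.sign(n[2])
K,R,t=cal(c);C=-R.T@t;r=np.c_[H,np.ones(4)]@np.linalg.inv(K).T@R;P=C+r*(((m-C)@n)/(r@n))[:,None]
a=P[0]+P[1]-P[2]-P[3];a/=np.linalg.norm(a);u=P.mean(0)-n*.012
print('underside in head',Hd.T@(u-L),'tilt',np.arccos(n@Hd[:,2]),'long',np.arccos(a@Hd[:,0]),'z',u[2])
# lens disc remeasured: plane through depth
m=((g>85)&(g<190)).astype(np.uint8);w=W[222:236,308:338].reshape(-1,3);print('lens pts in head',(w-L).mean(0)@Hd)
s=env.get_state();print(np.abs(s['joint_velocities']).max(),s['opening'],s['time'])
for nm,px in dict(med=None).items():pass
E
```

```text
underside in head [-0.00073032  0.00061883  0.1000487 ] tilt 0.0035253449204953884 long 0.0035808145601048547 z 0.18536627044337176
lens pts in head [ 0.00598065 -0.0006669   0.00089969]
0.001157493982237098 0.0486435100456019 23.3083
```

```bash
python3 - <<'E'
from h import *
job.job_done();print(env.get_state()['time'])
E
```

```text
the job is handed in; nothing more can be done
the job is handed in; nothing more can be done
```

I balanced the small plate on the dome, picked it up again and handed the job in at about 23 s with the plate held in front of the inspection camera lens. The system gave no verdict.

- **Balance:** the plate stayed on the dome by itself for about 2.9 s. It measured flat (tilt about 0.002 rad, underside at 70 mm), with its middle about 1 mm from the axis.
- **Final hold:** the last check put the underside at (-0.7, 0.6, 100.0) mm in the lens frame, with tilt and long-side errors both about 0.004 rad. The arm was still, with the jaws closed to 49 mm under a 40 N grip setting.
- **Disagreements:**
  - The two dome position estimates differed by about 1.6 mm; I used a value between them.
  - A plane fit to the lens depth gave an unusable normal. I took the line of sight from the stated 25° lean and the stand's measured yaw of about 4.9°.
- **Not measured:** I did not re-measure the bystanders. I never touched them on purpose, and saw no contact with them or the camera in the pictures I viewed or the force readings I printed.

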